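Dispense one spacer and nudge it onto the green pad

TASK

Press the red plunger of the spacer dispenser fully down once and let it spring back up, so that a single wooden spacer comes out; then push that spacer sideways along the deck with a fingertip until it lies wholly on the green pad. Do not pinch, lift, tip or press hard on the spacer, leave the other spacers in the magazine, and leave the ornament block, the ink tin and the mallet where they are.

Things in the scene. Friction and masses are not known exactly. Their poses are not given: they have to be found in the camera images.
- dispenser: Green spacer dispenser fixed on an aluminium deck, level on the table. +x is the way the spacers come out (away from the robot, turned up to 0.4 rad), y across, z up. Origin: on the table under the magazine's centre. Deck: top 4 mm above the origin, x from -24 to +84 mm, y from -150 to +150 mm. Behind the magazine the housing runs to x = -110 mm, 45 mm wide, 58 mm high.
- magazine_top (a point): Centre of the magazine's open top, 58 mm above the table: a square green shaft, 47 x 47 mm outside, holding a stack of three spacers. Its front (+x) has a gate at deck level through which just one spacer passes.
- outlet (a point): Point on the deck (4 mm above the table), at x = 47 mm, y = 0 in the dispenser's frame, where the spacer's centre comes to lie after a full slow press; after a fast press it may slide up to 13 mm farther out. In front of it, along the deck's front edge at x = 78 to 84 mm, runs a dark lip whose top is 10 mm above the table.
- plunger (a joint): Plunger travel: 0 up at rest, 0.025 m fully down at its stop. Moves straight down against a spring, 3.5 N at the top to 10.5 N at the bottom, plus 3 N per 0.1 m/s; springs back within 0.5 s of release. A brass tongue shoves the lowest spacer out; only the full stroke brings it right out. After the return the next spacer drops down, and another press would push that out too.
- plunger_top (a point): Centre of the flat top of the plunger's round red knob (36 mm across, 10 mm thick); at rest 98 mm above the table, at x = -70 mm, y = 0 in the dispenser's frame. It moves with the plunger.
- spacer1: The lowest spacer of the stack, the one that comes out: a pale wooden block 36 x 36 mm, 16 mm high, about 35 g (unknown within some 30 per cent). Origin: centre of its underside. Sides along x and y.
- spacer2: The second spacer in the magazine, same size; origin at the centre of its underside. It drops 16 mm when the first has gone.
- spacer3: The third (top) spacer in the magazine, same size; origin at the centre of its underside.
- green_pad: Green marking on the deck, 60 mm (x) by 64 mm (y), as good as flush (0.6 mm, nothing to catch on); origin at its centre, at deck height; axes as the dispenser's. It lies at x = 48 mm and either y = +105 or y = -105 mm in the dispenser's frame, beside the place where spacers come out; empty at the start.
- red_pad: The same marking in red, on the opposite side of the outlet; the ornament block stands on it.
- ornament: Brown wooden ornament block 30 x 30 mm, 19 mm high with a dark raised diamond 4 mm more, standing loose on the red pad; origin at the centre of its underside. To be left alone.
- ink_tin: Round blue ink tin, 56 mm across, 50 mm high, standing loose on the table at the dispenser's left, behind the deck; origin at the centre of its underside. To be left alone.
- mallet: Small wooden mallet lying loose on the table at the dispenser's right, behind the deck: head 40 x 62 mm, 38 mm high, centred 45 mm along its +x from the origin; handle 20 mm thick along its -x to 55 mm from the origin. Origin on the table. To be left alone.

How it is judged:
On the way, in this order (a step that is already met when the one before it is completed fails the run):
1. the plunger is pressed fully down (value of joint plunger above 0.0225 m), for 0.05 s.
2. the plunger is back up and the lowest spacer lies out in front of the magazine (value of joint plunger below 0.004 m and x of spacer1 in the frame of dispenser above 0.036 m), for 0.1 s.
3. the spacer lies on the green pad (x of spacer1 in the frame of green_pad between -0.015 and 0.015 m and y of spacer1 in the frame of green_pad between -0.015 and 0.015 m and height (world z) of spacer1 below 0.008 m), for 0.2 s.
At the end, for the whole second after the job is handed in: The first spacer lies flat and at rest on the deck with its centre within 15 mm of the green pad's centre along each pad axis, the plunger is up (within 4 mm), the other two spacers are still in the magazine, and ornament, tin and mallet are within 15 mm of where they stood (all of step 3 and angle between spacer1's own z axis and vertical below 0.1 rad and linear speed of spacer1 below 0.02 m/s and value of joint plunger below 0.004 m and distance of each of spacer2, spacer3 from where it was at the start of the episode below 0.026 m and distance of each of ornament, ink_tin, mallet from where it was at the start of the episode below 0.015 m); the robot touches nothing.
It fails at once if a second spacer was pushed out or taken from the magazine (x of spacer2 in the frame of dispenser above 0.012 m or distance of any of spacer2, spacer3 from where it was at the start of the episode above 0.026 m).
It fails at once if the spacer was lifted more than 10 mm off the deck or tipped over (height (world z) of spacer1 above 0.014 m or angle between spacer1's own z axis and vertical above 0.5 rad).
It fails at once if the spacer was pinched or pressed with more than 15 N (contact force between the fingers and spacer1 above 15 N).
It fails at once if the ornament block, the tin or the mallet was moved more than 15 mm (distance of any of ornament, ink_tin, mallet from where it was at the start of the episode above 0.015 m).
It also fails if it takes over 42 s, if anything falls off the work surface, if the arm or the gripper's body presses on something with over 40 N, if the wrist force passes 120 N, or if a joint passes its speed limit or range.

ROBOT

A 6-joint arm with a two-finger parallel gripper is mounted at the origin on the work surface. World frame = base frame: x ahead of the robot, y to its left, z up, the work surface at z = 0. Lengths are in m, angles in rad, forces in N, time in s.
With the tool pointing down it reaches from about 0.3 to 0.775 m from the base axis. Payload 14.6 kg.
Tool frame: the origin (TCP) lies on the mounting face of the last link; the fingertips stand 199 mm ahead of it and the grasp point (between the pads) lies 180 mm ahead of it; x points along the fingers, z is the direction in which the jaws open and shut, and the axes are right-handed (so a half turn about x gives the same grasp; the last joint's range is limited). The gripper opens to 94 mm and grips with 3 to 60 N. Pads are 16 mm wide; open, the fingers measure 119 mm over their backs; the gripper's body (75 mm by 177 mm) begins 78 mm behind the grasp point.
Start: joints at [1.258, 0.3, 1.521, -0, 1.321, -0.067], TCP at [0.134, 0.533, 0.405] pointing down, gripper open.
Joint ranges: [-3.03, 3.03], [-0.79, 2.21], [0.23, 2.52], [-1.04, 4.18], [0, 3.07], [-2.55, 2.55]. Speed limits (rad/s): [2.22, 2.22, 2.57, 3.14, 3.14, 3.14].

INTERFACE

Orientations are given as a unit quaternion [x, y, z, w].
In Python, from rig import manip gives the robot as it stands. Calls block until the motion is done:
- manip.reach(position, orientation): joint-space move of the TCP to a pose.
- manip.move_l(position, vel=0.15, frame=None, until_force=None): straight line of the TCP; frame=None keeps the orientation; vel is the mean speed in m/s. With until_force (N) it stops when the force on the tool has changed by that much, and returns True; else False.
- manip.move_joints(angles): joint-space move.
- manip.set_gripper(opening, force=None): finger opening in m; force is the grip in N (None keeps the last); returns when the fingers have stopped.
- manip.wait(seconds).
- manip.inverse_kinematics(position, orientation): joint angles nearest the present ones, or None.
- manip.read_state(): the state.
- manip.grab_frame(name): name is "scene" or "top" or "wrist"; returns the picture (420x560x3 uint8, red, green, blue); there is no depth.
- manip.calibration(name): a dict with "vfov" (degrees; the focal length in pixels is half the picture's height over the tangent of half this angle, whatever the lens; pixels are square), "cx", "cy" (the principal point, pixels), "T" (4x4, takes a point from camera to world coordinates); the wrist camera has in their place "T_tool_cam" (4x4, takes a point from camera to tool coordinates, whose origin is the TCP and whose axes are the tool frame's). Camera axes: x right, y up, looking along -z (the intrinsics and any distortion apply to the point x, -y, -z); pixel columns grow to the right and rows downward; lengths in m; the calibration is good to about 2 mm. A picture is of the moment at which its call begins: read the wrist's pose just before it. calibration takes no time and is no camera call.
A pose or a line that the arm cannot do raises manip.Unreachable and nothing moves.
- manip.sign_off(): hands the job in, once; it reports no verdict.
Trained networks look in the newest picture that a camera, given by its name, has taken for a name from the list of things; names that differ only in an ending like _2 or _b are one class to them, and where a whole thing is asked for, a point or a joint stands for the part that bears it (a point fixed in the world has none). Each returns a list of dicts, best first, with "p" (0 to 1); they miss things now and then, are a little off and sometimes report something else, mostly with a low value. They report only what shows in the picture. A call takes as long as a camera call.
- manip.search_frame(name, camera): "xy" ([column, row] in pixels, amid what is visible of it).
- manip.outline_of(name, camera): "region" (420x560 bool, what is visible of it) and "xy" ([column, row] in pixels, amid what is visible of it).
- manip.place_of(name, camera): "xy" ([column, row] in pixels: a listed point, or the origin of a listed thing).
The state is a dict: "time": time; "joint_positions": joint angles; "qvel": joint speeds; "effort": joint torques, N m; "ee_pos": TCP position; "tcp_rot": TCP orientation; "force": force on the tool from outside, world axes, zero at the start; "moment": the same for the moment, N m; "gripper_width": finger opening in m.
Only numpy, scipy, OpenCV 4.12 (cv2) and the standard library are available. Lean on these libraries where they do the work, as an engineer would, in place of code of your own. Each camera call takes 0.05 s, during which the arm holds its last target. There are 200 camera calls.

## Working session

There is one attempt and no reset: what is moved stays moved. The work goes in short steps, each a Python script; the robot and the scene stay as the last script left them, time stands still between calls to the robot, and variables do not carry over. Pictures are saved under pics/ and viewed, on a budget of 10 in all, crops included, one or two more only if the job needs it, and the job is handed in when it is done.

```bash
ls; mkdir -p pics; python3 - <<'E'
from rig import manip
import cv2,numpy as np
ims=[]
for c in("scene","top"):
    im=manip.grab_frame(c);ims.append(im)
    cal=manip.calibration(c);print(c,{k:(np.round(v,4).tolist() if k=="T" else v) for k,v in cal.items()})
    for n in["plunger_top","magazine_top","outlet","green_pad","red_pad","ornament","ink_tin","mallet","dispenser"]:
        print(n,[(np.round(d["xy"],1).tolist(),round(d["p"],2)) for d in manip.place_of(n,c)[:2]])
    cv2.imwrite(f"pics/{c}0.png",im[:,:,::-1])
print(manip.calibration("wrist"))
s=manip.read_state();print(s["time"],s["ee_pos"],s["tcp_rot"])
E
```

```text
pics
scene {'vfov': 53.47328180981033, 'cx': 275.61656451818845, 'cy': 209.72072234306586, 'T': [[0.2928, -0.604, 0.7413, 1.0259], [0.9559, 0.1677, -0.241, -0.1383], [0.0213, 0.7792, 0.6265, 0.4908], [0.0, 0.0, 0.0, 1.0]]}
plunger_top [([245.2, 190.4], 0.65), ([326.1, 269.8], 0.16)]
magazine_top [([258.9, 237.9], 0.86)]
outlet [([263.2, 281.7], 0.57)]
green_pad [([199.2, 298.8], 0.69)]
red_pad [([329.2, 270.3], 0.78)]
ornament [([328.4, 271.6], 0.87)]
ink_tin [([304.2, 221.8], 0.95), ([327.4, 266.8], 0.5)]
mallet [([163.8, 239.8], 0.64)]
dispenser [([259.6, 263.8], 0.89)]
top {'vfov': 53.45269966354509, 'cx': 285.3001811870935, 'cy': 212.97641453841018, 'T': [[0.0226, 0.9925, -0.1204, 0.4598], [-0.9995, 0.0249, 0.0183, 0.0316], [0.0212, 0.1199, 0.9926, 0.7447], [0.0, 0.0, 0.0, 1.0]]}
plunger_top [([310.6, 237.4], 0.56)]
magazine_top [([307.1, 199.6], 0.92)]
outlet [([302.7, 180.2], 0.65)]
green_pad [([244.5, 177.5], 0.35)]
red_pad [([245.3, 175.7], 0.62)]
ornament [([248.8, 176.1], 0.69)]
ink_tin [([244.4, 241.6], 0.97)]
mallet [([382.9, 262.0], 0.79), ([304.1, 201.6], 0.66)]
dispenser []
{'vfov': 63.29859303258406, 'cx': 283.89168642192533, 'cy': 206.541366349492, 'T_tool_cam': array([[ 3.90989777e-05,  2.87508914e-01, -9.57777961e-01,
         1.90410825e-02],
       [ 1.59194183e-03,  9.57776730e-01,  2.87508609e-01,
         8.45086099e-02],
       [ 9.99998732e-01, -1.53596809e-03, -4.20249375e-04,
        -5.87336366e-04],
       [ 0.00000000e+00,  0.00000000e+00,  0.00000000e+00,
         1.00000000e+00]])}
1.0 [0.13383382 0.53345673 0.40464316] [-0.43493462  0.55751028  0.43494908  0.5575244 ]
```

View pics/scene0.png

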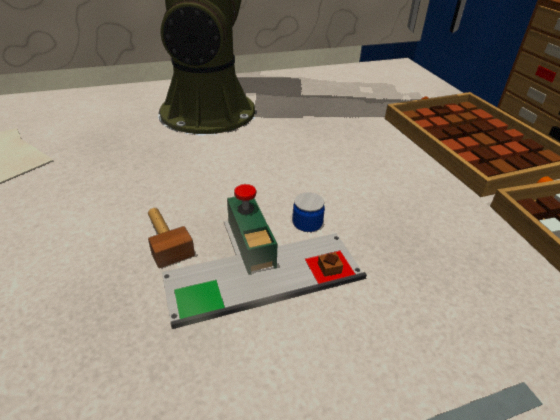

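View pics/top0.png

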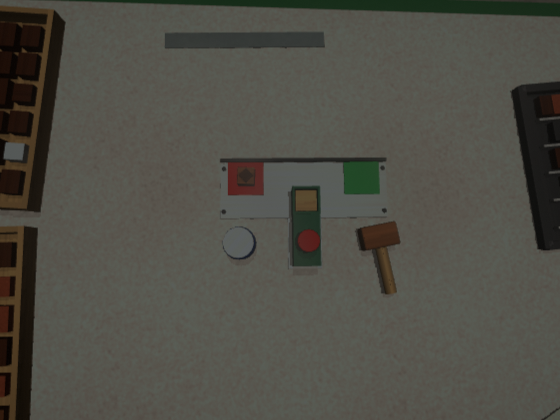

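```bash
cat > h.py <<'E'
from rig import manip
import numpy as np
from scipy.spatial.transform import Rotation as R
def Tcam(c):
    cal=manip.calibration(c)
    if "T" in cal: return cal,cal["T"]
    s=manip.read_state();T=np.eye(4);T[:3,:3]=R.from_quat(s["tcp_rot"]).as_matrix();T[:3,3]=s["ee_pos"]
    return cal,T@cal["T_tool_cam"]
def ray(c,xy,ct=None):
    cal,T=ct or Tcam(c);f=210/np.tan(np.radians(cal["vfov"])/2)
    d=T[:3,:3]@[(xy[0]-cal["cx"])/f,-(xy[1]-cal["cy"])/f,-1]
    return T[:3,3],d/np.linalg.norm(d)
def onz(c,xy,z,ct=None):
    o,d=ray(c,xy,ct);return o+d*(z-o[2])/d[2]
def tri(rays):
    A=sum(np.eye(3)-np.outer(d,d) for o,d in rays);b=sum((np.eye(3)-np.outer(d,d))@o for o,d in rays)
    return np.linalg.solve(A,b)
E
python3 - <<'E'
from h import *
P={"plunger_top":((245.2,190.4),(310.6,237.4),.098),"magazine_top":((258.9,237.9),(307.1,199.6),.058),"outlet":((263.2,281.7),(302.7,180.2),.004),"red_pad":((329.2,270.3),(245.3,175.7),.004),"green_pad":((199.2,298.8),None,.004),"ink":((304.2,221.8),(244.4,241.6),0),"mallet":((163.8,239.8),(382.9,262),0)}
for n,(a,b,z) in P.items():
    print(n,onz("scene",a,z).round(4),b and (onz("top",b,z).round(4),tri([ray("scene",a),ray("top",b)]).round(4)))
E
```

```text
plunger_top [ 0.5012 -0.0194  0.098 ] (array([ 0.501 , -0.0205,  0.098 ]), array([ 0.5011, -0.02  ,  0.0981]))
magazine_top [ 0.5726 -0.0165  0.058 ] (array([ 0.5664, -0.0169,  0.058 ]), array([ 0.5675, -0.0162,  0.0534]))
outlet [ 0.6132 -0.0209  0.004 ] (array([ 0.6101, -0.0122,  0.004 ]), array([ 0.6101, -0.0161, -0.0009]))
red_pad [0.6191 0.086  0.004 ] (array([0.6156, 0.0916, 0.004 ]), array([ 6.158e-01,  9.010e-02, -5.000e-04]))
green_pad [ 0.6191 -0.12    0.004 ] None
ink [0.4925 0.0904 0.    ] (array([0.497 , 0.0895, 0.    ]), array([0.4967, 0.0889, 0.0038]))
mallet [ 0.4724 -0.1579  0.    ] (array([ 0.4665, -0.1581,  0.    ]), array([ 0.4666, -0.1587, -0.0049]))
```

The scene view shows the green pad at about (200,299), the ornament on the red pad at (330,267) and the plunger at (245,191). In the top view the green pad is at (361,178), where the network missed it, and the deck is nearly square to the world axes. So the green pad is on the −y side. Next I'll refine this with the wrist camera from two places.

```bash
cat >> h.py <<'E'
def quat(yaw):  # tool x down, jaws (z) along dispenser x
    z=np.array([np.cos(yaw),np.sin(yaw),0]);x=np.array([0,0,-1.]);return R.from_matrix(np.c_[x,np.cross(z,x),z]).as_quat()
LOC={"plunger_top":(-.070,0,.098),"magazine_top":(0,0,.058),"outlet":(.047,0,.004),"green_pad":(.048,-.105,.004),"red_pad":(.048,.105,.004)}
E
python3 - <<'E'
from h import *
import cv2,pickle
from scipy.optimize import least_squares
obs=[]
def look(c,tag):
    ct=Tcam(c) ;im=manip.grab_frame(c)
    cv2.imwrite(f"pics/{tag}.png",im[:,:,::-1])
    hsv=cv2.cvtColor(im,cv2.COLOR_RGB2HSV)
    for n in LOC:
        r=manip.place_of(n,c)
        if r and r[0]["p"]>.4: obs.append((n,c,r[0]["xy"],ct)); print(tag,n,np.round(r[0]["xy"],1),round(r[0]["p"],2),onz(c,r[0]["xy"],LOC[n][2],ct).round(4))
look("scene","s1");look("top","t1")
for i,(p,y) in enumerate([((.54,-.05,.42),0),((.56,.06,.42),0)]):
    manip.reach(p,quat(y));print(manip.read_state()["joint_positions"].round(2) if hasattr(manip.read_state()["joint_positions"],'round') else manip.read_state()["joint_positions"]);look("wrist",f"w{i}")
def res(v,o):
    n,c,xy,ct=o;l=LOC[n];cs,sn=np.cos(v[2]),np.sin(v[2])
    w=np.array([v[0]+cs*l[0]-sn*l[1],v[1]+sn*l[0]+cs*l[1]])
    return (onz(c,xy,l[2],ct)[:2]-w)*1e3
f=least_squares(lambda v:np.concatenate([res(v,o) for o in obs]),[.57,-.016,0],loss="soft_l1",f_scale=2)
print("fit",f.x.round(4))
for o in obs: print(o[0],o[1],res(f.x,o).round(1))
for n in LOC:
    rs=[ray(o[1],o[2],o[3]) for o in obs if o[0]==n]
    if len(rs)>1: print("tri",n,tri(rs).round(4))
print(manip.read_state()["time"])
E
```

```text
s1 plunger_top [244.1 188.3] 0.77 [ 0.4952 -0.0198  0.098 ]
s1 magazine_top [262.3 233.7] 0.94 [ 0.5648 -0.0089  0.058 ]
s1 outlet [267.5 284.7] 0.92 [ 0.6207 -0.0163  0.004 ]
s1 green_pad [199.2 298.9] 0.96 [ 0.6193 -0.12    0.004 ]
s1 red_pad [331.9 269.4] 0.65 [0.6184 0.0909 0.004 ]
t1 plunger_top [307.4 236.7] 0.82 [ 0.502  -0.0155  0.098 ]
t1 magazine_top [307.8 196.3] 0.82 [ 0.572 -0.018  0.058]
t1 outlet [300.1 182.1] 0.91 [ 0.6065 -0.0076  0.004 ]
t1 green_pad [357.8 177.3] 0.85 [ 0.6181 -0.1122  0.004 ]
t1 red_pad [242.1 175.1] 0.71 [0.6165 0.0974 0.004 ]
[-0.16  0.27  1.52  0.    1.35 -0.16]
w0 plunger_top [238.3 164.1] 0.79 [ 0.4988 -0.0171  0.098 ]
w0 magazine_top [242.7  45.9] 0.57 [0.5014 0.0857 0.058 ]
w0 outlet [313.7 153.7] 0.74 [ 0.5743 -0.0206  0.004 ]
w0 green_pad [348.8 231.6] 0.76 [ 0.6206 -0.1172  0.004 ]
w0 red_pad [353.5  53.6] 0.69 [0.6139 0.0865 0.004 ]
[ 0.04  0.32  1.46 -0.    1.36  0.04]
w1 plunger_top [221.6 275.6] 0.59 [ 0.4982 -0.0182  0.098 ]
w1 magazine_top [293.7 255.9] 0.57 [ 0.5705 -0.0154  0.058 ]
w1 green_pad [329.6 308.5] 0.75 [ 0.6211 -0.1171  0.004 ]
w1 red_pad [330.2 155.8] 0.6 [0.6133 0.0868 0.004 ]
fit [ 0.5688 -0.0151  0.0254]
plunger_top scene [-3.6 -2.9]
magazine_top scene [-4.   6.2]
outlet scene [ 5.  -2.4]
green_pad scene [-0.2 -1.2]
red_pad scene [ 4.3 -0.2]
plunger_top top [3.2 1.3]
magazine_top top [ 3.3 -3. ]
outlet top [-9.3  6.3]
green_pad top [-1.3  6.6]
red_pad top [2.4 6.3]
plunger_top wrist [ 0.  -0.2]
magazine_top wrist [-67.4 100.8]
outlet wrist [-41.5  -6.7]
green_pad wrist [1.2 1.6]
red_pad wrist [-0.2 -4.6]
plunger_top wrist [-0.6 -1.4]
magazine_top wrist [ 1.7 -0.3]
green_pad wrist [1.7 1.7]
red_pad wrist [-0.8 -4.3]
tri plunger_top [ 0.4996 -0.0174  0.1006]
tri magazine_top [0.5531 0.0137 0.0884]
tri outlet [ 0.5955 -0.0141 -0.019 ]
tri green_pad [ 0.6199 -0.1167  0.0037]
tri red_pad [0.6153 0.0907 0.0024]
5.2417
```

```bash
python3 - <<'E'
from h import *
import cv2
ct=Tcam("wrist");im=cv2.imread("pics/w1.png")
hsv=cv2.cvtColor(im,cv2.COLOR_BGR2HSV)
m=cv2.inRange(hsv,(50,180,70),(75,255,255))
n,l,st,ce=cv2.connectedComponentsWithStats(m);print(st[1:][st[1:,4]>200],ce[1:][st[1:,4]>200])
m2=cv2.inRange(hsv,(0,200,120),(8,255,255))|cv2.inRange(hsv,(173,200,120),(180,255,255))
for mm,nm in((m,"g"),(m2,"r")):
    for c in cv2.findContours(mm,cv2.RETR_EXTERNAL,cv2.CHAIN_APPROX_NONE)[0]:
        if cv2.contourArea(c)<300: continue
        b=cv2.boxPoints(cv2.minAreaRect(c));z=.004
        w=np.array([onz("wrist",p,z,ct)[:2] for p in b]);e=w-np.roll(w,1,0)
        print(nm,b.round(1).tolist(),"c",w.mean(0).round(4),"len",np.linalg.norm(e,axis=1).round(4),"ang",np.arctan2(e[:,1],e[:,0]).round(3))
        cv2.polylines(im,[b.astype(int)],1,(255,0,255),1)
cv2.imwrite("pics/w1b.png",im)
E
```

```text
[] []
r [[200.3000030517578, 279.79998779296875], [215.0, 256.1000061035156], [242.60000610351562, 273.3999938964844], [227.89999389648438, 297.0]] c [ 0.4787 -0.0716] len [0.043  0.0397 0.042  0.0404] ang [ 2.509  1.009 -0.617 -2.109]
```

View pics/w1b.png

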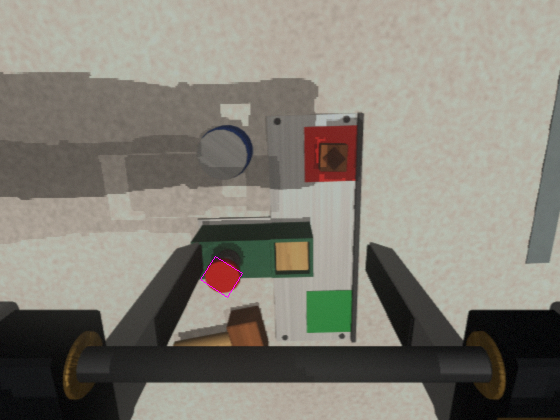

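The wrist view shows the knob at (221,277), the magazine at (291,256), the red pad at (330,154), the green pad at (329,311), and the lip running from (361,114) to (354,340). The networks agree with this. I'll take the yaw from the lip and pad edges, then press.

```bash
python3 - <<'E'
from h import *
ct=Tcam("wrist");q=lambda p,z=.004:onz("wrist",p,z,ct)[:2]
a,b=q((362.5,114),.01),q((356,340),.01);print("lip",a,b,"yaw",np.arctan2(-(a-b)[0],(a-b)[1]))
g=np.array([q(p) for p in((307,291),(351.5,290),(352,331.5),(307,333))]);r=np.array([q(p) for p in((305,126),(356,126),(355,181.5),(304.5,181))])
print("g",g.mean(0),"r",r.mean(0),"d",np.linalg.norm(g.mean(0)-r.mean(0)),"yaw",np.arctan2(-(r.mean(0)-g.mean(0))[0],(r.mean(0)-g.mean(0))[1]),np.ptp(g,0),np.ptp(r,0))
k=q((221.5,277),.098);m=q((291.5,256),.053);print("k",k,"m",m,(g.mean(0)+r.mean(0))/2)
E
```

```text
lip [0.64676671 0.13251382] [ 0.65771174 -0.16387103] yaw 0.036911659335216535
g [ 0.6207415  -0.12382155] r [0.61345223 0.08712122] d 0.2110686719278433 yaw 0.03454193455209666 [0.06278418 0.06642297] [0.06069694 0.06442032]
k [ 0.4979386  -0.02103789] m [ 0.56821134 -0.01927133] [ 0.61709686 -0.01835017]
```

```bash
cat >> h.py <<'E'
YAW=.035;O=np.array([.5685,-.0195])
def tip(x,y,z): c,s=np.cos(YAW),np.sin(YAW);return [O[0]+c*x-s*y,O[1]+s*x+c*y,z+.199]
E
python3 - <<'E'
from h import *
import cv2
Q=quat(YAW)
manip.set_gripper(0.0,force=10)
manip.reach(tip(-.07,0,.14),Q)
manip.move_l(tip(-.07,0,.102),vel=.1)
hit=manip.move_l(tip(-.07,0,.0705),vel=.03,until_force=18)
s=manip.read_state();print(hit,s["ee_pos"][2]-.199,s["force"],s["time"])
manip.wait(.15);s=manip.read_state();print(s["ee_pos"][2]-.199,s["force"])
manip.move_l(tip(-.07,0,.14),vel=.08)
manip.wait(.3)
manip.move_l(tip(.0,.045,.16),vel=.2)
ct=Tcam("wrist");im=manip.grab_frame("wrist");cv2.imwrite("pics/w2.png",im[:,:,::-1])
for n,z in(("spacer1",.004),("plunger_top",.098),("outlet",.004)):
    for d in manip.place_of(n,"wrist")[:3]: print(n,d["xy"].round(1) if hasattr(d["xy"],'round') else d["xy"],d["p"],onz("wrist",d["xy"],z,ct))
im=manip.grab_frame("scene");cv2.imwrite("pics/s2.png",cv2.resize(im[160:340,130:390,::-1],None,fx=3,fy=3))
for d in manip.place_of("spacer1","scene")[:3]: print(d["xy"],d["p"],onz("scene",d["xy"],.004))
print(manip.read_state()["time"],manip.read_state()["gripper_width"])
E
```

```text
True 0.07345087482171192 [-3.10105291 -0.92919364  8.8907465 ] 8.7083
0.07343059992257767 [-3.93733642  1.3793979  10.62234054]
spacer1 [324.5, 228.4] 0.9 [ 0.60998244 -0.01405302  0.004     ]
spacer1 [285.8, 238.0] 0.85 [ 0.56987845 -0.02636217  0.004     ]
plunger_top [194.6, 269.4] 0.74 [ 0.49763821 -0.0174626   0.098     ]
[266.0, 280.7] 0.79 [ 0.61240506 -0.016238    0.004     ]
[255.4, 253.7] 0.52 [ 0.5513749  -0.01687702  0.004     ]
[259.0, 262.8] 0.49 [ 0.57289344 -0.01660949  0.004     ]
11.025 0.00047012626382969704
```

View pics/s2.png

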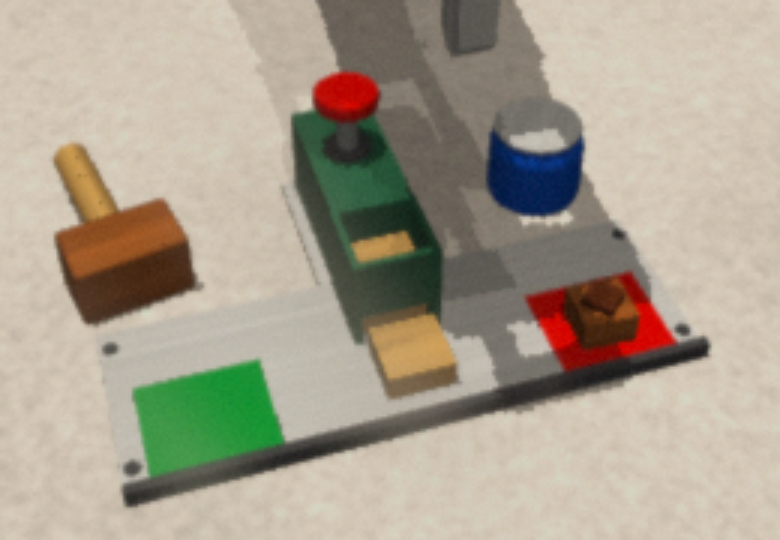

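View pics/w2.png

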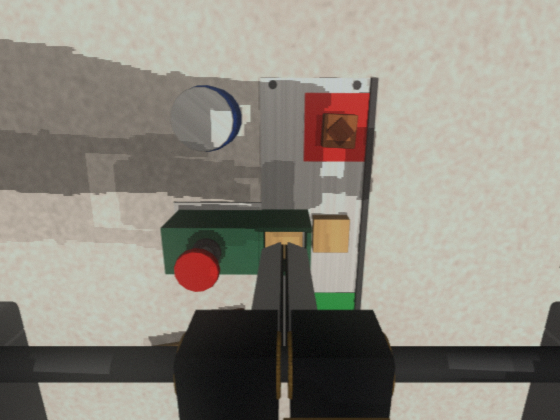

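The press worked. The knob is back up, one spacer lies out at about (331,233) in the wrist view with its sides square, and the others remain in the magazine. Next is the push.

```bash
cat >> h.py <<'E'
def disp(w): c,s=np.cos(YAW),np.sin(YAW);d=np.asarray(w)[:2]-O;return np.array([c*d[0]+s*d[1],-s*d[0]+c*d[1]])
E
python3 - <<'E'
from h import *
import cv2
ct=Tcam("wrist");sp=disp(onz("wrist",(331,233.5),.020,ct));print("spacer",sp)
x=float(np.clip(sp[0],.042,.058))
manip.move_l(tip(x,.048,.12),vel=.2)
hit=manip.move_l(tip(x,.048,.010),vel=.1,until_force=8);print(hit,manip.read_state()["ee_pos"][2]-.199)
assert not hit
s0=manip.read_state()["force"]
hit=manip.move_l(tip(x,-.070,.010),vel=.04,until_force=8)
s=manip.read_state();print(hit,disp(s["ee_pos"]),s["force"]-np.array(s0),s["time"])
ct=Tcam("wrist");im=manip.grab_frame("wrist");cv2.imwrite("pics/w3.png",im[:,:,::-1])
for d in manip.place_of("spacer1","wrist")[:3]: print(d["xy"],d["p"],disp(onz("wrist",d["xy"],.004,ct)))
im=manip.grab_frame("scene");cv2.imwrite("pics/s3.png",cv2.resize(im[160:340,130:390,::-1],None,fx=3,fy=3))
for d in manip.place_of("spacer1","scene")[:3]: print(d["xy"],d["p"],disp(onz("scene",d["xy"],.004)))
E
```

```text
spacer [0.04691954 0.00394146]
False 0.010698778293645822
False [ 0.04691698 -0.06995292] [-0.14544931 -0.67006277 -1.12733762] 15.8333
[188.0, 130.8] 0.63 [-0.0045713   0.00011242]
[202.7, 296.7] 0.85 [ 0.04476701 -0.0965564 ]
[259.6, 252.7] 0.69 [-0.01713273  0.01048926]
[255.7, 261.7] 0.47 [ 0.00052971 -0.00159878]
```

View pics/s3.png

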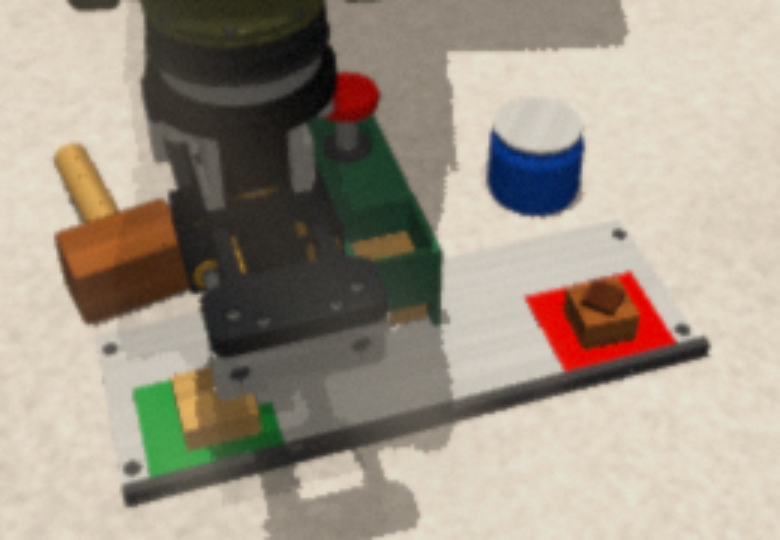

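The spacer is at about (215,405) in the crop, on the pad but some 9 mm short of its centre. I'll push the rest, retreat and check.

```bash
python3 - <<'E'
from h import *
import cv2
manip.move_l(tip(.047,-.079,.010),vel=.03,until_force=8);manip.wait(.1)
manip.move_l(tip(.047,-.050,.010),vel=.06)
manip.move_l(tip(.047,-.050,.14),vel=.15)
manip.reach([.50,.0,.42],quat(YAW))
for c in("scene","top"):
    im=manip.grab_frame(c)
    if c=="scene": cv2.imwrite("pics/s4.png",cv2.resize(im[160:340,130:390,::-1],None,fx=3,fy=3))
    for n,z in(("spacer1",.004),("green_pad",.004),("plunger_top",.098)):
        for d in manip.place_of(n,c)[:2]: print(c,n,np.round(d["xy"],1),round(d["p"],2),disp(onz(c,d["xy"],z)).round(4))
ct=Tcam("wrist");im=manip.grab_frame("wrist");cv2.imwrite("pics/w4.png",im[:,:,::-1])
for d in manip.place_of("spacer1","wrist")[:2]: print(d["xy"],d["p"],disp(onz("wrist",d["xy"],.004,ct)))
print(manip.read_state()["time"])
E
```

```text
scene spacer1 [198.3 298.2] 0.86 [ 0.0455 -0.1032]
scene spacer1 [258.9 252.7] 0.69 [-0.0175  0.0094]
scene green_pad [257.3 261.6] 0.66 [0.0011 0.0009]
scene plunger_top [241.9 187.3] 0.69 [-0.077  -0.0004]
scene plunger_top [329.5 266.9] 0.44 [0.1259 0.0605]
[341.8, 197.0] 0.96 [ 0.00158143 -0.00153666]
[370.9, 276.9] 0.65 [ 0.04462623 -0.10860448]
19.4083
```

View pics/s4.png

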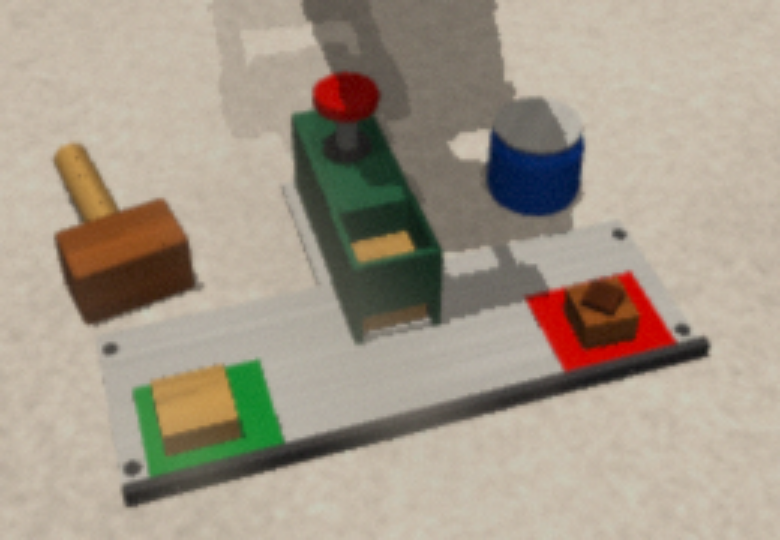

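View pics/w4.png

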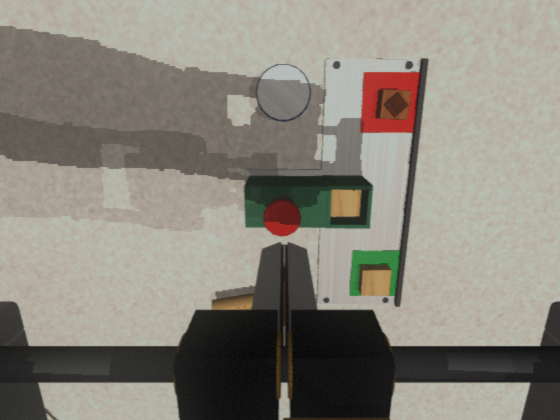

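The wrist view shows the spacer wholly on the green pad: its top is at (375,281) and the pad spans about 350–399 by 250–296. It sits roughly 5 mm past the pad's centre towards −y, which is inside the 15 mm tolerance. Ornament, tin and mallet look undisturbed, so I'm handing in.

```bash
python3 -c "
from h import *
ct=Tcam('wrist');print(disp(onz('wrist',(375.5,281),.020,ct)),disp(onz('wrist',(374.5,273),.004,ct)))
manip.sign_off()"
```

```text
[ 0.04642583 -0.10575964] [ 0.04903121 -0.10309786]
the job is handed in; nothing more can be done
```

The spacer is on the green pad and the job is handed in; the last camera check was at 19.4 s of the 42 s allowed.

**Press:** I pressed the plunger once, slowly, with the closed fingertips. It went down about 24.6 mm, measured from the fingertip height, and then sprang back up. One spacer came out square to the deck.

**Push:** I pushed it sideways from the ornament side with the fingertips about 6 mm above the deck, then finished with a short second push. The force change on the tool was about 1 N at the end of the main push. Neither downward nor sideways moves reached the 8 N stop I had set, as far as I checked; I did not read the result of the final 9 mm push.

**Last checks:**
- **Spacer position:** in the final wrist picture it lies about 3 mm from the pad's centre along each axis. The networks' readings put it 2 to 4 mm off, and my estimate by eye was about 5 mm. These disagree by a few millimetres but are all inside the 15 mm limit.
- **Everything else:** by eye, the plunger is up, two spacers appear to remain in the magazine, and the ornament, tin and mallet look unmoved. I did not measure these.
- **Network failures:** they found neither the spacer nor the pad in the last top view. They also mistook the magazine for the green pad in the last scene view, so I judged those by the pictures.

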